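# Release and slide off the filter box lid

## Robot

A 6-joint arm with a two-finger parallel gripper is mounted at the origin on the work surface; the furniture and walls round the work are solid. World frame = base frame: x ahead of the robot, y to its left, z up, the work surface at z = 0. Lengths are in m, angles in rad, forces in N, time in s.
With the tool pointing down it reaches from about 0.3 to 0.875 m from the base axis. Payload 6.4 kg.
Tool frame: the origin (TCP) lies on the centre line of the jaws, within the pads' length; the fingertips stand arm.tip_extent ahead of it and the grasp point (between the pads) lies 3 mm ahead of it (arm.tip_extent is the distance from the TCP to the fingertips, in m); z points along the fingers, y is the line along which they close (so a half turn about z gives the same grasp; the last joint's range is limited). The gripper opens to 88 mm and grips with 3 to 60 N. Pads are 18 mm wide; open, the fingers measure 123 mm over their backs; the gripper's body (75 mm by 187 mm) begins 45 mm behind the grasp point.
Start: joints at [0.969, 0.181, 1.607, -0, 1.354, -0.206], TCP at [0.222, 0.531, 0.261] pointing down, gripper open.
Joint ranges: [-2.99, 2.99], [-0.89, 2.07], [0.3, 2.58], [-1.14, 4.28], [0, 2.63], [-3.12, 3.12]. Speed limits (rad/s): [2.57, 2.57, 3.01, 3.14, 3.14, 3.14].

## Interface

Orientations are given as [roll, pitch, yaw] about the fixed x, y, z axes, in that order (R = Rz(yaw) Ry(pitch) Rx(roll)).
In Python, from station import monitor, cams, hand_in, arm gives the robot as it stands.
- The arm moves only by the shell command python3 -m handwheel 'ROWS' [FORCE]. ROWS is JSON, a list of rows, each an object of numbers: "rx", "ry", "rz": the turn, a rotation vector about the tool's x, y, z in rad; "tx", "ty", "tz": the shift along the tool's x, y, z in mm; "grip": the finger opening in mm, from 0 to 88.1. In form: [{"rx": .., "ry": .., "rz": .., "tx": .., "ty": .., "tz": .., "grip": ..}, ...]. A call has 1 to 20 rows; each row is the pose to reach, as a shift and turn from the pose commanded when the call began, along the tool's axes at that moment; what a row does not reach only later rows make up. A row lasts 1/10 s, in which the tool goes at most 50 mm and 8.59 degrees, less where a joint would pass 70% of its speed; a pose out of reach is approached as far as the arm can. A call with a gripper value outside its range is refused whole. The fingers move at their own pace and stop on an object; FORCE is the grip in N (left out, the last holds). Time passes only in rows, so rows that repeat a pose let the fingers close. It gives the time, the measured TCP pose, the force, the opening and the grip force at its end, in the units of the state.
- monitor.observe(): the state, without advancing time (a new reading comes with each control period).
- cams.grab_frame(name): name is "scene" or "side" or "wrist"; returns the picture (384x512x3 uint8, blue, green, red); there is no depth.
- cams.camera_params(name): a dict with "K" (3x3 intrinsics, pixels), "k1" (the pictures are not rectified: a ray, as slopes to the right and down, at radius r is drawn at 1 + k1 r^2 times it, then the intrinsics apply), "eye" and "orientation" of the camera in the world; the wrist camera has in their place "tool_from_camera" (4x4, takes a point from camera to tool coordinates, whose origin is the TCP and whose axes are the flange's). Camera axes: x right, y down, z forward; pixel columns grow to the right and rows downward; lengths in m; the calibration is good to about 2 mm. A picture is of the moment at which its call begins: read the wrist's pose just before it. camera_params takes no time and is no camera call.
- hand_in(): hands the job in; it is judged then, once.
The state is a dict: "t": time; "joints": joint angles; "joint_velocities": joint speeds; "tau": joint torques, N m; "position": TCP position; "eef_rot": TCP orientation; "ft_force": force on the tool from outside, world axes, zero at the start; "wrist_torque": the same for the moment, N m; "gripper_width": finger opening in m; "gripper_force": force on a finger pad.
Only numpy, scipy, OpenCV 4.12 (cv2) and the standard library are available. Lean on these libraries where they do the work, as an engineer would, in place of code of your own. Each camera call takes 0.05 s, during which the arm holds its last target. There are 200 camera calls.

## Task

Open the filter box, the one with the slotted lid, for a filter change: with the fingertips press its snap tab down until the lid springs free, then push the lid along its guides until all of it, tail included, is off its seat and lies flat in the tray behind. Do not lift the lid. Leave the terminal box with the plain lid shut, and do not disturb the things lying about.

Things in the scene. Friction and masses are not known exactly. Their poses are not given: they have to be found in the camera images.
- filter_box: Grey box with a paper filter under a slotted lid. Fixed, 264 x 96 mm, 58 mm high at most. Origin on the bench under the middle of its seat, z up, x = the way its lid slides off. Along x: tab, seat, tray. The terminal box is alike but for its lid; they may swap places.
- filter_seat (a point): Middle of the filter box's seat surface, 32 mm up. Seat: box x -38 to +38 mm, with a rail each side whose lips (top 49.5 mm up, 58 mm clear between) hold the lid down. Before it stand two spring housings (x -64 to -46, y 17 to 37 mm each side, 47 mm high) and two cheeks beside the tab (x -109 to -38, 30 mm high).
- filter_tray (a point): Middle of the filter box's tray floor, 31 mm up, open above, no rails. Tray: box x +38 to +151 mm, 90 mm wide inside, curbs 39 mm high, closed by an end stop 58 mm high whose inner face is at x +151. The lid meets the stop when its origin is 113 mm from the seat's middle; it is wholly off the seat from 92 mm on.
- filter_tab (a joint): Press tab of the filter box, a slide: 0 = out, up to 0.008 m = fully down (-z). Its spring and the hook's friction need about 2 N to start and about 7 N at most. Pressed more than 5.5 mm it frees the hook; it springs up again when let go. Two spring pins then push the lid about 15 mm towards the tray, past the tab, so it stays free.
- filter_tab_top (a point): Centre of the top face of the filter box's black press tab: 22 x 22 mm, 46 mm above the bench when out, 92 mm from the seat's middle towards the box's -x.
- filter_lid: Slotted lid of the filter box, grey, four slots in its +x half. Plate 76 (x) x 64 x 12 mm, about 90 g, loose. Origin: middle of its underside; x, y as its box's; seated at x = y = 0, z = 32 mm of the box. Push rib on top at x = -12 to -6 mm, 44 mm wide, to 31 mm over the underside; 18 mm wide hooked tail to x = -54 mm. Freed, it slides with about 1 N.
- filter_lid_rib (a point): On the slotted lid's push rib: middle of the rib's -x face, 22 mm above the lid's underside (rib face spans 12 to 31 mm above it). Push here along the box's +x.
- filter_lid_tail (a point): End of the slotted lid's tail (rearmost point of the lid, 54 mm behind its origin).
- terminal_box: Terminal box, grey, same size and form as the filter box, with the plain lid; to be left shut. Fixed. Same frame and measures as the filter box.
- terminal_tab (a joint): Press tab of the terminal box, a slide: 0 = out, up to 0.008 m = fully down (-z). Its spring and the hook's friction need about 2 N to start and about 7 N at most. Pressed more than 5.5 mm it frees the hook; it springs up again when let go. To be left alone.
- terminal_lid: Plain lid of the terminal box, without slots. To stay seated. Plate 76 (x) x 64 x 12 mm, about 90 g, loose. Origin: middle of its underside; x, y as its box's; seated at x = y = 0, z = 32 mm of the box. Push rib on top at x = -12 to -6 mm, 44 mm wide, to 31 mm over the underside; 18 mm wide hooked tail to x = -54 mm.
- oil_bottle: Squeeze bottle with a red nozzle, standing at the back, 52 mm thick, 140 mm high; origin under its middle. Leave it.
- cleco_4: Black spring sheet holder lying on the bench, 65 mm long, 12 mm thick; origin at its underside. Leave it.
- angle_1: Small drilled aluminium angle clip, 52 x 31 x 25 mm; origin at its underside. Leave it.
- punch: Steel centre punch lying on the bench, 108 mm long, 12 mm thick; origin at its underside. Leave it.
- deburrer: Deburring tool with a blue handle lying on the bench, 126 mm long, 15 mm thick; origin at its underside. Leave it.
There are look-alikes about, which are no part of the job. What is shaped like the terminal_lid but blue or pink is not meant.

How it is judged:
On the way, in this order (a step that is already met when the one before it is completed fails the run):
1. the filter box's tab is pressed in by the fingers, far enough to free the lid (value of joint filter_tab above 0.005 m and contact force between the fingers and filter_tab above 0.5 N), for 0.02 s.
2. the fingers push the freed lid along its guides (x of filter_lid in the frame of filter_box above 0.03 m and contact force between the fingers and filter_lid above 0.1 N), for 0.02 s.
At the end, for the whole second after the job is handed in: The slotted lid lies at rest in the filter box's tray: tail end past the seat's end (at least 38 mm beyond the seat's middle), lid flat within 0.06 rad and on the tray within 5 mm; the filter tab is out again; the plain lid is within 4 mm of its seated place and its tab is out (x of filter_lid_tail in the frame of filter_box above 0.038 m and x of filter_lid in the frame of filter_box between 0.085 and 0.12 m and y of filter_lid in the frame of filter_box between -0.03 and 0.03 m and z of filter_lid in the frame of filter_box between 0.027 and 0.036 m and angle between filter_lid's own z axis and vertical below 0.06 rad and linear speed of filter_lid below 0.01 m/s and value of joint each of filter_tab, terminal_tab below 0.002 m and x of terminal_lid in the frame of terminal_box between -0.004 and 0.004 m); the robot touches nothing.
It fails at once if the slotted lid is lifted more than 10 mm or tipped more than 0.2 rad (z of filter_lid in the frame of filter_box above 0.042 m or angle between filter_lid's own z axis and vertical above 0.2 rad).
It fails at once if the terminal box's tab is pressed more than 4 mm or its plain lid moved more than 6 mm (value of joint terminal_tab above 0.004 m or x of terminal_lid in the frame of terminal_box above 0.006 m or z of terminal_lid in the frame of terminal_box above 0.042 m).
It fails at once if a bystander is moved more than 30 mm (distance of any of oil_bottle, cleco_4, angle_1, punch, deburrer from where it was at the start of the episode above 0.03 m).
It fails at once if the oil bottle is tipped (angle between oil_bottle's own z axis and vertical above 0.4 rad).
It also fails if it takes over 38 s, if anything falls off the work surface, if the arm or the gripper's body presses on something with over 40 N, if the wrist force passes 120 N, or if a joint passes its speed limit or range.

## Working session

There is one attempt and no reset: what is moved stays moved. The work goes in short steps, Python scripts to look and compute and a shell command to move; the robot and the scene stay as the last step left them, time stands still between calls to the robot, and variables do not carry over. Pictures are saved under pics/ and viewed, at most 10 in all, crops included, and the job is handed in when it is done.

```bash
mkdir -p pics; python3 - <<'E'
from station import monitor, cams, arm
import cv2,numpy as np
s=monitor.observe();print(s['position'],s['eef_rot'],s['gripper_width'],s['t'],arm.tip_extent)
for n in("scene","side"):
    cv2.imwrite(f"pics/{n}0.png",cv2.resize(cams.grab_frame(n),(800,600),interpolation=cv2.INTER_CUBIC));p=cams.camera_params(n);print(n,p)
print(cams.camera_params("wrist"))
E
```

```text
[0.22137422 0.53012809 0.25982043] [-3.13986772e+00 -3.45189601e-04  2.74582726e+00] 0.08795997615652987 0.0 0.022
scene {'K': array([[363.57379317,   0.        , 256.38560047],
       [  0.        , 363.57379317, 189.59530558],
       [  0.        ,   0.        ,   1.        ]]), 'k1': -0.09095404969308916, 'eye': array([-0.02841012, -0.38571375,  0.69325869]), 'orientation': array([-2.30499442e+00, -1.82612200e-03, -1.09323961e+00])}
side {'K': array([[359.66520485,   0.        , 256.43778961],
       [  0.        , 359.66520485, 187.11773077],
       [  0.        ,   0.        ,   1.        ]]), 'k1': -0.10133244426362695, 'eye': array([ 0.10832468, -0.81464225,  0.46517779]), 'orientation': array([-2.01239459,  0.01307573, -0.57235119])}
{'K': array([[333.75159957,   0.        , 253.45455599],
       [  0.        , 333.75159957, 188.65056531],
       [  0.        ,   0.        ,   1.        ]]), 'k1': -0.05282940007138358, 'tool_from_camera': array([[-5.94215393e-04, -9.47676836e-01, -3.19230735e-01,
         8.38752104e-02],
       [ 9.99998958e-01, -1.43124561e-04, -1.43651250e-03,
        -6.04181812e-04],
       [ 1.31565987e-03, -3.19231256e-01,  9.47675933e-01,
        -1.23796834e-01],
       [ 0.00000000e+00,  0.00000000e+00,  0.00000000e+00,
         1.00000000e+00]])}
```

View pics/scene0.png

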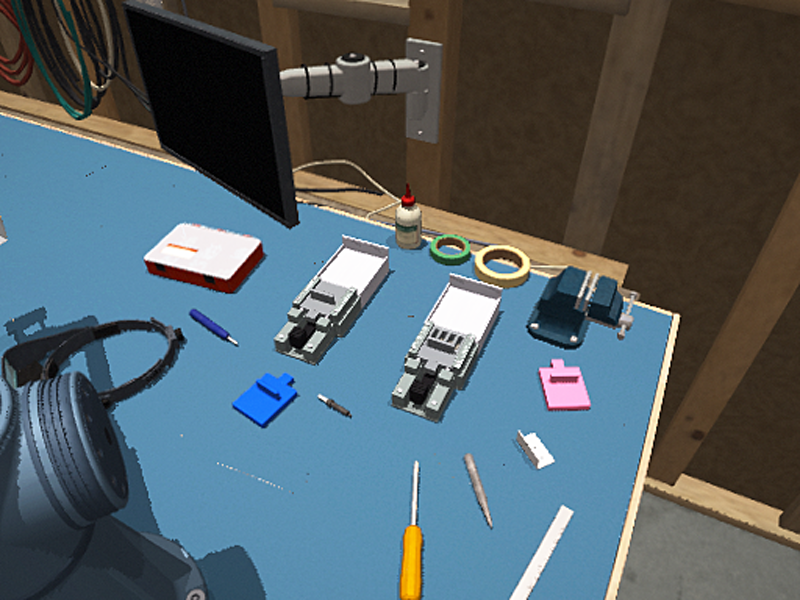

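View pics/side0.png

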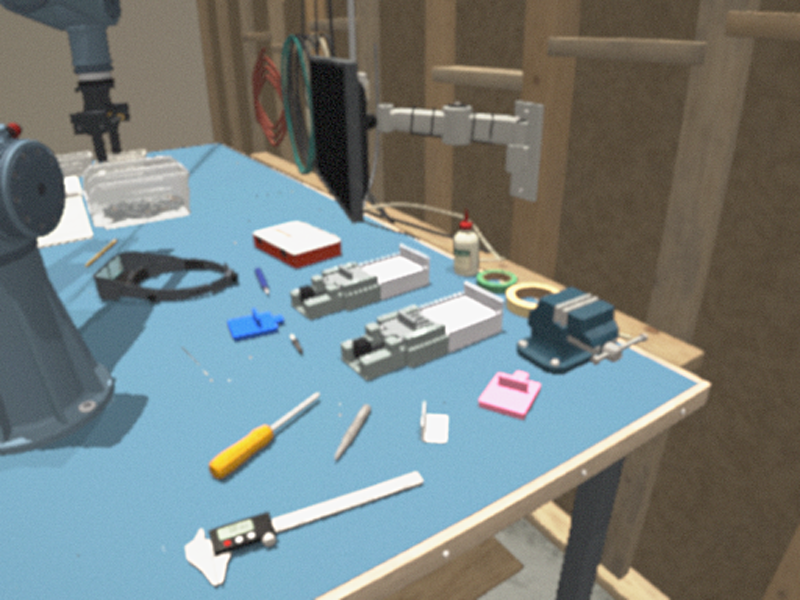

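The scene view shows the slotted-lid box at about (447,345), right of the plain-lid box at (333,298). The side view shows it at about (420,330). I'll enlarge both.

```bash
python3 - <<'E'
from station import cams
import cv2,numpy as np
a=cams.grab_frame("scene")[170:275,245:330];b=cams.grab_frame("side")[175:245,212:328]
A=cv2.resize(a,None,fx=5,fy=5,interpolation=cv2.INTER_CUBIC);B=cv2.resize(b,None,fx=3,fy=3,interpolation=cv2.INTER_CUBIC)
C=np.zeros((525,425+348,3),np.uint8);C[:,:425]=A;C[:210,425:]=B
cv2.imwrite("pics/crop.png",C)
E
```

```text
(no output)
```

View pics/crop.png

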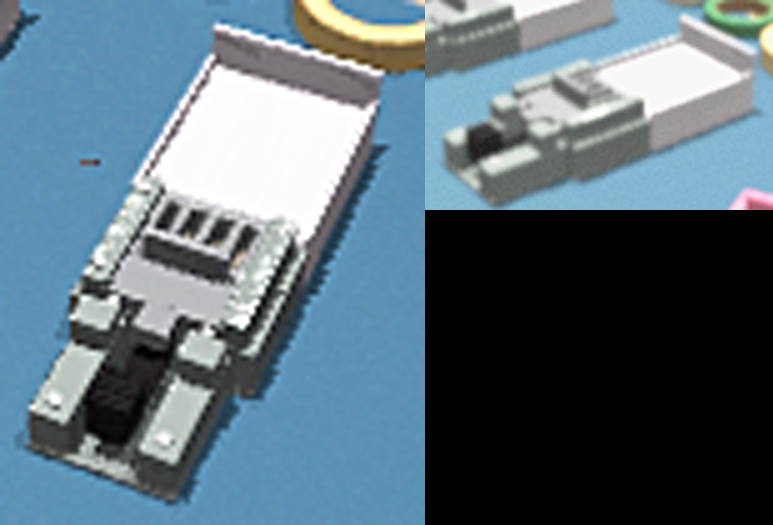

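```bash
cat > h.py <<'E'
import numpy as np, cv2
from scipy.spatial.transform import Rotation as R
from station import monitor,cams
def proj(p,P,Rm=None,eye=None):
    if Rm is None: Rm=R.from_euler('xyz',p['orientation']).as_matrix();eye=p['eye']
    c=(np.atleast_2d(P)-eye)@Rm; s=c[:,:2]/c[:,2:]
    s=s*(1+p['k1']*(s**2).sum(1,keepdims=True))
    return s*p['K'][0,0]+p['K'][:2,2]
def b2w(q,B):
    B=np.atleast_2d(B).astype(float)/1000;c,s=np.cos(q[2]),np.sin(q[2])
    return np.c_[q[0]+c*B[:,0]-s*B[:,1],q[1]+s*B[:,0]+c*B[:,1],B[:,2]]
def wristcam():
    s=monitor.observe();p=cams.camera_params('wrist');T=p['tool_from_camera']
    Rt=R.from_euler('xyz',s['eef_rot']).as_matrix()
    return p,Rt@T[:3,:3],np.array(s['position'])+Rt@T[:3,3]
E
python3 - <<'E'
from h import *
from scipy.optimize import least_squares
p=cams.camera_params('scene')
B=[[155,48,58],[155,-48,58],[-12,22,63],[-12,-22,63],[-64,37,47],[-64,-17,47],[-64,17,47],[-64,-37,47]]
c=np.array([[216,26],[384,72],[147,233],[231,260],[72,312],[180,358],[115,330],[221,370]])/5+[245,170]-.4
f=lambda q:(proj(p,b2w(q,B))-c).ravel()
r=least_squares(f,[.5,-.1,.5],loss='soft_l1');print(r.x,f(r.x).reshape(-1,2).round(1).tolist())
q=r.x
# check in side
p2=cams.camera_params('side');print(((proj(p2,b2w(q,B))-[212,175]+.3)*3+[425,0]).round().tolist())
print("tab",b2w(q,[-92,0,46]),"rib",b2w(q,[-12,0,54]))
E
```

```text
[ 0.54085151 -0.16738689  0.05435687] [[0.2, -0.6], [0.3, -0.3], [-0.3, -0.2], [0.2, -0.1], [0.2, 1.4], [0.0, -0.5], [-0.6, 0.5], [-0.0, -0.1]]
[[685.0, 14.0], [759.0, 50.0], [554.0, 69.0], [586.0, 90.0], [491.0, 98.0], [529.0, 124.0], [505.0, 107.0], [544.0, 135.0]]
tab [[ 0.44898739 -0.17238526  0.046     ]] rib [[ 0.52886924 -0.16803885  0.054     ]]
```

```bash
python3 - <<'E'
from h import *
q=[.5409,-.1674,.0544]
def ray(n,px):
    p=cams.camera_params(n);u=(np.array(px)/1.5625-p['K'][:2,2])/p['K'][0,0]
    r=np.linalg.norm(u);s=r
    for _ in range(20): s=r/(1+p['k1']*s*s)
    return p['eye'],R.from_euler('xyz',p['orientation']).as_matrix()@np.append(u*s/r,1)
def tri(a,b):
    (e1,d1),(e2,d2)=ray('scene',a),ray('side',b)
    t=np.linalg.lstsq(np.c_[d1,-d2],e2-e1,rcond=None)[0];x,y=e1+d1*t[0],e2+d2*t[1]
    return ((x+y)/2).round(3),np.linalg.norm(x-y).round(3)
print("monitor",tri((297,225),(360,218)),"bottle top",tri((407,186),(466,213)))
for n,px in dict(bottle=(408,246),tboxstopR=(380,290),tboxfront=(316,360),cleco=(335,406)).items():
    e,d=ray('scene',px);print(n,(e-d*e[2]/d[2]).round(3))
from station import monitor
s=monitor.observe();Rt=R.from_euler('xyz',s['eef_rot']).as_matrix()
tgt=np.append(b2w(q,[-92,0,0])[0,:2],0.16)
print("shift tool mm",(Rt.T@(tgt-s['position'])*1000).round(1))
Rd=R.from_euler('xyz',[np.pi,0,q[2]+np.pi]).as_matrix()
print("rotvec",R.from_matrix(Rt.T@Rd).as_rotvec())
E
```

```text
monitor (array([0.631, 0.162, 0.111]), np.float64(0.004)) bottle top (array([0.809, 0.034, 0.127]), np.float64(0.005))
bottle [0.796 0.023 0.   ]
tboxstopR [0.652 0.008 0.   ]
tboxfront [0.454 0.017 0.   ]
cleco [ 0.39 -0.06  0.  ]
shift tool mm [-480.9 -560.5  100.7]
rotvec [-9.58827252e-04 -4.29479460e-04 -4.50219554e-01]
```

```bash
python3 -m handwheel '[{"tx":-240,"ty":-280,"tz":20,"rz":-0.225,"grip":0},{"tx":-240,"ty":-280,"tz":20,"rz":-0.225,"grip":0},{"tx":-240,"ty":-280,"tz":20,"rz":-0.225,"grip":0},{"tx":-240,"ty":-280,"tz":20,"rz":-0.225,"grip":0},{"tx":-240,"ty":-280,"tz":20,"rz":-0.225,"grip":0},{"tx":-240,"ty":-280,"tz":20,"rz":-0.225,"grip":0},{"tx":-240,"ty":-280,"tz":20,"rz":-0.225,"grip":0},{"tx":-240,"ty":-280,"tz":20,"rz":-0.225,"grip":0},{"tx":-481,"ty":-560,"tz":100,"rz":-0.45,"grip":0},{"tx":-481,"ty":-560,"tz":100,"rz":-0.45,"grip":0},{"tx":-481,"ty":-560,"tz":100,"rz":-0.45,"grip":0},{"tx":-481,"ty":-560,"tz":100,"rz":-0.45,"grip":0},{"tx":-481,"ty":-560,"tz":100,"rz":-0.45,"grip":0},{"tx":-481,"ty":-560,"tz":100,"rz":-0.45,"grip":0},{"tx":-481,"ty":-560,"tz":100,"rz":-0.45,"grip":0},{"tx":-481,"ty":-560,"tz":100,"rz":-0.45,"grip":0},{"tx":-481,"ty":-560,"tz":100,"rz":-0.45,"grip":0},{"tx":-481,"ty":-560,"tz":100,"rz":-0.45,"grip":0},{"tx":-481,"ty":-560,"tz":100,"rz":-0.45,"grip":0},{"tx":-481,"ty":-560,"tz":100,"rz":-0.45,"grip":0}]' 20
python3 - <<'E'
from h import *
p,Rm,eye=wristcam();im=cams.grab_frame('wrist')
q=[.5409,-.1674,.0544]
print((proj(p,b2w(q,[[-103,11,46],[-103,-11,46],[-81,11,46],[-81,-11,46],[-12,22,63],[-12,-22,63]]),Rm,eye)*1.5625).round().tolist(),monitor.observe()['joints'])
cv2.imwrite('pics/w1.png',cv2.resize(im,(800,600),interpolation=cv2.INTER_CUBIC))
E
```

```text
[[-126.0, 684.0], [-138.0, 688.0], [-111.0, 697.0], [-123.0, 701.0], [-71.0, 750.0], [-96.0, 756.0]] [ 9.68700234e-01  1.81183797e-01  1.60743881e+00  3.96963681e-05
  1.35379765e+00 -2.06292233e-01]schema error: expected keys rx, ry, rz, tx, ty, tz, grip
```

View pics/w1.png

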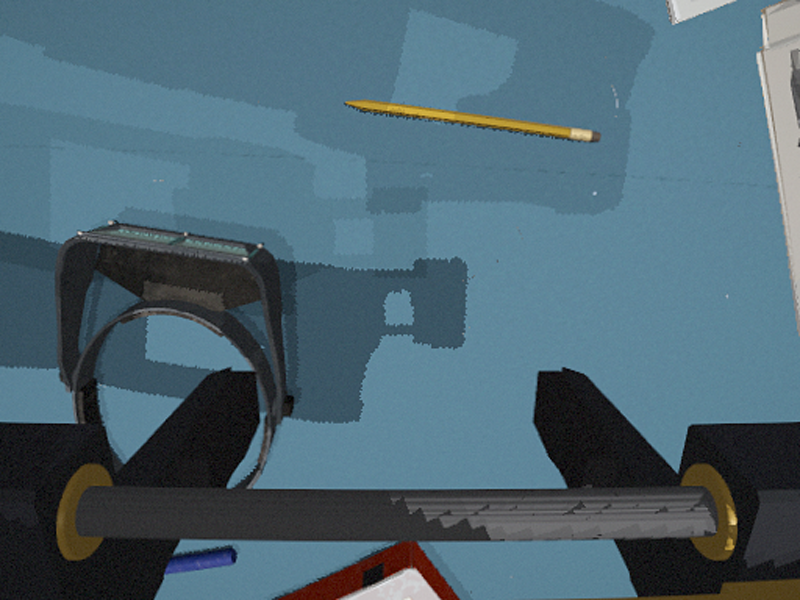

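The move was refused because every row needs all the keys, so the wrist view still shows the start area. I'll send it again with complete rows.

```bash
python3 -m handwheel '[{"rx":0,"ry":0,"rz":-0.225,"tx":-240,"ty":-280,"tz":20,"grip":0},{"rx":0,"ry":0,"rz":-0.225,"tx":-240,"ty":-280,"tz":20,"grip":0},{"rx":0,"ry":0,"rz":-0.225,"tx":-240,"ty":-280,"tz":20,"grip":0},{"rx":0,"ry":0,"rz":-0.225,"tx":-240,"ty":-280,"tz":20,"grip":0},{"rx":0,"ry":0,"rz":-0.225,"tx":-240,"ty":-280,"tz":20,"grip":0},{"rx":0,"ry":0,"rz":-0.225,"tx":-240,"ty":-280,"tz":20,"grip":0},{"rx":0,"ry":0,"rz":-0.225,"tx":-240,"ty":-280,"tz":20,"grip":0},{"rx":0,"ry":0,"rz":-0.225,"tx":-240,"ty":-280,"tz":20,"grip":0},{"rx":0,"ry":0,"rz":-0.45,"tx":-481,"ty":-560,"tz":100,"grip":0},{"rx":0,"ry":0,"rz":-0.45,"tx":-481,"ty":-560,"tz":100,"grip":0},{"rx":0,"ry":0,"rz":-0.45,"tx":-481,"ty":-560,"tz":100,"grip":0},{"rx":0,"ry":0,"rz":-0.45,"tx":-481,"ty":-560,"tz":100,"grip":0},{"rx":0,"ry":0,"rz":-0.45,"tx":-481,"ty":-560,"tz":100,"grip":0},{"rx":0,"ry":0,"rz":-0.45,"tx":-481,"ty":-560,"tz":100,"grip":0},{"rx":0,"ry":0,"rz":-0.45,"tx":-481,"ty":-560,"tz":100,"grip":0},{"rx":0,"ry":0,"rz":-0.45,"tx":-481,"ty":-560,"tz":100,"grip":0},{"rx":0,"ry":0,"rz":-0.45,"tx":-481,"ty":-560,"tz":100,"grip":0},{"rx":0,"ry":0,"rz":-0.45,"tx":-481,"ty":-560,"tz":100,"grip":0}]' 20
python3 - <<'E'
from h import *
p,Rm,eye=wristcam();im=cams.grab_frame('wrist')
q=[.5409,-.1674,.0544]
print((proj(p,b2w(q,[[-103,11,46],[-103,-11,46],[-81,11,46],[-81,-11,46],[-12,22,63],[-12,-22,63],[-64,17,47],[-64,-17,47]]),Rm,eye)*1.5625).round().tolist(),monitor.observe()['joints'])
cv2.imwrite('pics/w2.png',cv2.resize(im,(800,600),interpolation=cv2.INTER_CUBIC))
E
```

```text
t: 2.05
position: [0.4491, -0.1719, 0.1601]
eef_rot: [3.14, -0.001, -3.089]
ft_force: [0.4, 0.3, -0.1]
gripper_width: 0.0006
gripper_force: 0.0
[[419.0, 281.0], [373.0, 281.0], [418.0, 324.0], [374.0, 324.0], [440.0, 463.0], [353.0, 464.0], [430.0, 356.0], [362.0, 357.0]] [-6.11615105e-01  9.04417665e-02  1.92837468e+00  3.36393017e-04
  1.12426306e+00 -2.23621525e+00]
```

View pics/w2.png

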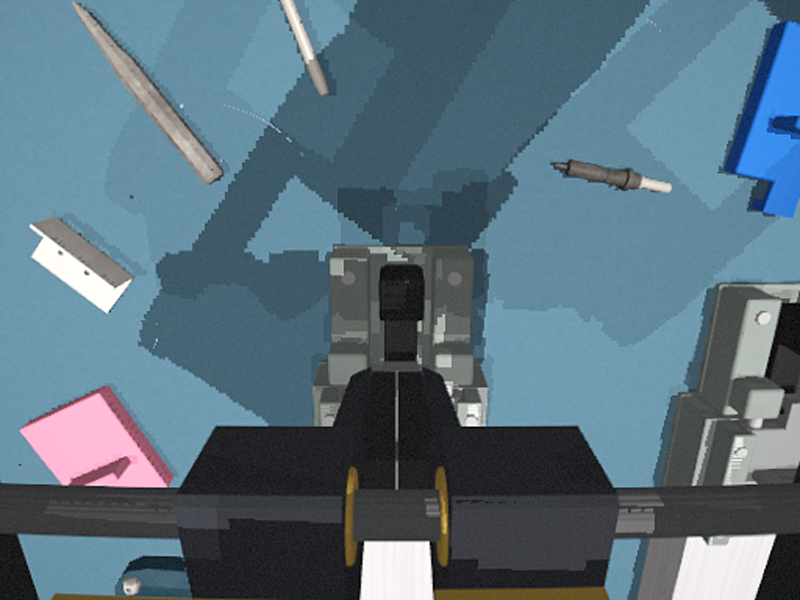

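The wrist view shows the tab at x 380–424, y 264–320, about 2 mm to +y of the prediction. The terminal box is far to the right. I'll shift and press.

```bash
python3 -m handwheel '[{"rx":0,"ry":0,"rz":0,"tx":0,"ty":1.5,"tz":45,"grip":0},{"rx":0,"ry":0,"rz":0,"tx":0,"ty":1.5,"tz":85,"grip":0},{"rx":0,"ry":0,"rz":0,"tx":0,"ty":1.5,"tz":90,"grip":0},{"rx":0,"ry":0,"rz":0,"tx":0,"ty":1.5,"tz":93,"grip":0},{"rx":0,"ry":0,"rz":0,"tx":0,"ty":1.5,"tz":95,"grip":0},{"rx":0,"ry":0,"rz":0,"tx":0,"ty":1.5,"tz":97,"grip":0},{"rx":0,"ry":0,"rz":0,"tx":0,"ty":1.5,"tz":98.5,"grip":0},{"rx":0,"ry":0,"rz":0,"tx":0,"ty":1.5,"tz":98.5,"grip":0},{"rx":0,"ry":0,"rz":0,"tx":0,"ty":1.5,"tz":98.5,"grip":0}]'
python3 - <<'E'
from h import *
im=cams.grab_frame('scene');cv2.imwrite('pics/s2.png',cv2.resize(im[150:290,220:350],None,fx=4,fy=4,interpolation=cv2.INTER_CUBIC))
E
```

```text
t: 3.0
position: [0.4504, -0.1704, 0.063]
eef_rot: [-3.141, 0.002, -3.088]
ft_force: [1.0, 1.0, 3.4]
gripper_width: 0.0003
gripper_force: 1.6
```

View pics/s2.png

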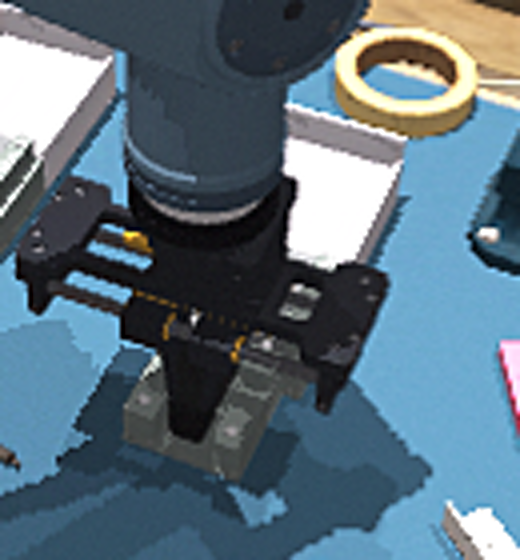

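The fingertips are on the tab in the scene crop (190,430), with 3.4 N at about 5 mm of travel. I'll press further, then lift and look.

```bash
python3 -m handwheel '[{"rx":0,"ry":0,"rz":0,"tx":0,"ty":0,"tz":1.5,"grip":0},{"rx":0,"ry":0,"rz":0,"tx":0,"ty":0,"tz":2.5,"grip":0},{"rx":0,"ry":0,"rz":0,"tx":0,"ty":0,"tz":3.5,"grip":0},{"rx":0,"ry":0,"rz":0,"tx":0,"ty":0,"tz":3.5,"grip":0},{"rx":0,"ry":0,"rz":0,"tx":0,"ty":0,"tz":3.5,"grip":0},{"rx":0,"ry":0,"rz":0,"tx":0,"ty":0,"tz":3.5,"grip":0}]'
python3 - <<'E'
from h import *
im=cams.grab_frame('side');cv2.imwrite('pics/s3.png',cv2.resize(im[165:250,200:340],None,fx=5,fy=5,interpolation=cv2.INTER_CUBIC))
E
```

```text
t: 3.65
position: [0.4502, -0.1706, 0.0598]
eef_rot: [-3.141, 0.001, -3.087]
ft_force: [-1.3, 4.8, 15.5]
gripper_width: 0.0004
gripper_force: 7.5
```

View pics/s3.png

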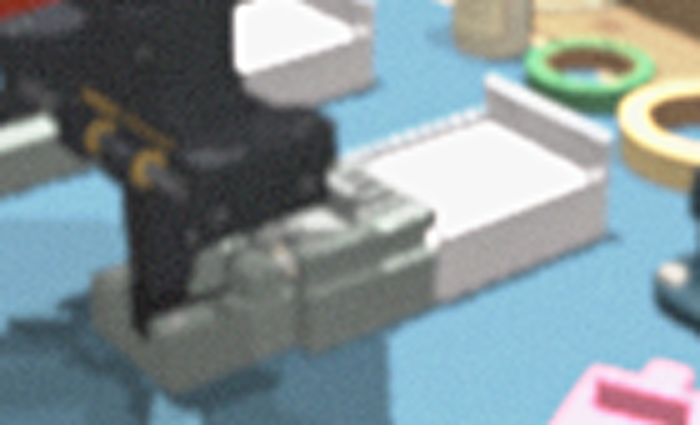

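The side crop shows the slots (380,190) now sticking out at the seat end, so the lid has sprung free. The 15 N means the tab is fully down. Next I lift, move behind the rib, lower and start pushing.

```bash
python3 -m handwheel '[{"rx":0,"ry":0,"rz":0,"tx":0,"ty":0,"tz":-15,"grip":0},{"rx":0,"ry":0,"rz":0,"tx":0,"ty":0,"tz":-32,"grip":0},{"rx":0,"ry":0,"rz":0,"tx":-30,"ty":0,"tz":-32,"grip":0},{"rx":0,"ry":0,"rz":0,"tx":-62,"ty":0,"tz":-32,"grip":0},{"rx":0,"ry":0,"rz":0,"tx":-62,"ty":0,"tz":-32,"grip":0},{"rx":0,"ry":0,"rz":0,"tx":-62,"ty":0,"tz":-20,"grip":0},{"rx":0,"ry":0,"rz":0,"tx":-62,"ty":0,"tz":-12.5,"grip":0},{"rx":0,"ry":0,"rz":0,"tx":-62,"ty":0,"tz":-12.5,"grip":0},{"rx":0,"ry":0,"rz":0,"tx":-62,"ty":0,"tz":-12.5,"grip":0}]'
python3 - <<'E'
from h import *
im=cams.grab_frame('side');cv2.imwrite('pics/s4.png',cv2.resize(im[165:250,200:340],None,fx=5,fy=5,interpolation=cv2.INTER_CUBIC))
E
```

```text
t: 4.6
position: [0.5103, -0.1666, 0.0704]
eef_rot: [3.141, -0.002, -3.088]
ft_force: [-0.2, -0.4, -0.6]
gripper_width: 0.0002
gripper_force: 0.0
```

View pics/s4.png

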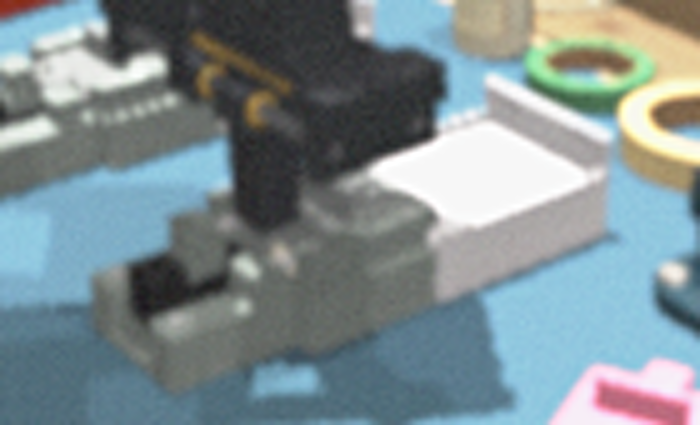

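The side view shows the tab popped up again (150,280) and the fingers down on the seat (270,210) behind the rib, with no contact. Pushing.

```bash
python3 -m handwheel '[{"rx":0,"ry":0,"rz":0,"tx":-8,"ty":0,"tz":0,"grip":0},{"rx":0,"ry":0,"rz":0,"tx":-16,"ty":0,"tz":0,"grip":0},{"rx":0,"ry":0,"rz":0,"tx":-22,"ty":0,"tz":0,"grip":0},{"rx":0,"ry":0,"rz":0,"tx":-28,"ty":0,"tz":0,"grip":0},{"rx":0,"ry":0,"rz":0,"tx":-34,"ty":0,"tz":0,"grip":0},{"rx":0,"ry":0,"rz":0,"tx":-40,"ty":0,"tz":0,"grip":0},{"rx":0,"ry":0,"rz":0,"tx":-45,"ty":0,"tz":0,"grip":0},{"rx":0,"ry":0,"rz":0,"tx":-50,"ty":0,"tz":0,"grip":0}]'
python3 - <<'E'
from h import *
im=cams.grab_frame('side');cv2.imwrite('pics/s5.png',cv2.resize(im[165:250,200:340],None,fx=5,fy=5,interpolation=cv2.INTER_CUBIC))
E
```

```text
t: 5.45
position: [0.5617, -0.1639, 0.0711]
eef_rot: [3.141, -0.0, -3.087]
ft_force: [-0.8, -0.3, -1.0]
gripper_width: 0.0004
gripper_force: 0.1
```

View pics/s5.png

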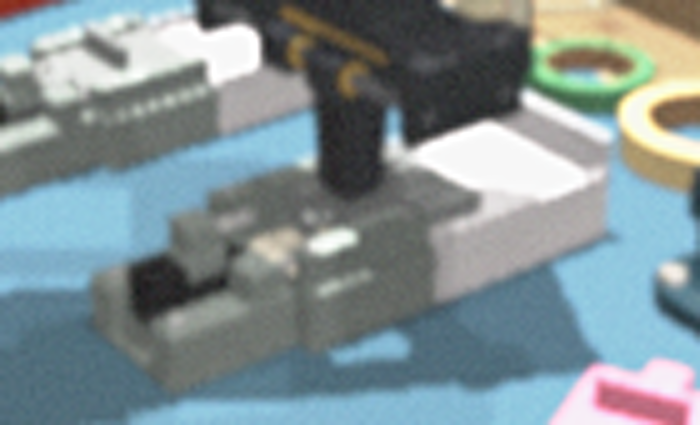

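The lid's front edge (480,200) now sticks out into the tray, and the fingers are behind the rib. I'll push about 62 mm more, then back off and raise.

```bash
python3 -m handwheel '[{"rx":0,"ry":0,"rz":0,"tx":-6,"ty":0,"tz":0,"grip":0},{"rx":0,"ry":0,"rz":0,"tx":-12,"ty":0,"tz":0,"grip":0},{"rx":0,"ry":0,"rz":0,"tx":-18,"ty":0,"tz":0,"grip":0},{"rx":0,"ry":0,"rz":0,"tx":-24,"ty":0,"tz":0,"grip":0},{"rx":0,"ry":0,"rz":0,"tx":-30,"ty":0,"tz":0,"grip":0},{"rx":0,"ry":0,"rz":0,"tx":-36,"ty":0,"tz":0,"grip":0},{"rx":0,"ry":0,"rz":0,"tx":-42,"ty":0,"tz":0,"grip":0},{"rx":0,"ry":0,"rz":0,"tx":-47,"ty":0,"tz":0,"grip":0},{"rx":0,"ry":0,"rz":0,"tx":-51,"ty":0,"tz":0,"grip":0},{"rx":0,"ry":0,"rz":0,"tx":-54,"ty":0,"tz":0,"grip":0},{"rx":0,"ry":0,"rz":0,"tx":-57,"ty":0,"tz":0,"grip":0},{"rx":0,"ry":0,"rz":0,"tx":-60,"ty":0,"tz":0,"grip":0},{"rx":0,"ry":0,"rz":0,"tx":-62,"ty":0,"tz":0,"grip":0},{"rx":0,"ry":0,"rz":0,"tx":-62,"ty":0,"tz":0,"grip":0}]'
python3 -m handwheel '[{"rx":0,"ry":0,"rz":0,"tx":5,"ty":0,"tz":0,"grip":0},{"rx":0,"ry":0,"rz":0,"tx":12,"ty":0,"tz":0,"grip":0},{"rx":0,"ry":0,"rz":0,"tx":12,"ty":0,"tz":-30,"grip":0},{"rx":0,"ry":0,"rz":0,"tx":40,"ty":0,"tz":-80,"grip":0},{"rx":0,"ry":0,"rz":0,"tx":90,"ty":0,"tz":-110,"grip":0},{"rx":0,"ry":0,"rz":0,"tx":130,"ty":0,"tz":-110,"grip":0},{"rx":0,"ry":0,"rz":0,"tx":180,"ty":0,"tz":-110,"grip":0},{"rx":0,"ry":0,"rz":0,"tx":180,"ty":0,"tz":-110,"grip":0},{"rx":0,"ry":0,"rz":0,"tx":180,"ty":0,"tz":-110,"grip":0},{"rx":0,"ry":0,"rz":0,"tx":180,"ty":0,"tz":-110,"grip":0}]'
python3 - <<'E'
from h import *
a=cams.grab_frame("scene")[165:275,240:340];b=cams.grab_frame("side")[165:250,200:340]
A=cv2.resize(a,None,fx=4,fy=4,interpolation=cv2.INTER_CUBIC);B=cv2.resize(b,None,fx=2.8,fy=2.8,interpolation=cv2.INTER_CUBIC)
C=np.zeros((440,400+B.shape[1],3),np.uint8);C[:,:400]=A;C[:B.shape[0],400:]=B
cv2.imwrite("pics/s6.png",C)
q=[.5409,-.1674,.0544];p=cams.camera_params('scene')
for L in (92,104,113):print(L,((proj(p,b2w(q,[[L-12,22,62],[L-12,-22,62],[L-54,9,43],[L-54,-9,43]]))-[240,165])*4).round().tolist())
E
```

```text
t: 6.9
position: [0.6236, -0.1607, 0.0713]
eef_rot: [-3.141, 0.0, -3.087]
ft_force: [-1.0, -0.5, 0.5]
gripper_width: 0.0007
gripper_force: 0.0
t: 7.9
position: [0.4444, -0.171, 0.1819]
eef_rot: [-3.14, 0.002, -3.088]
ft_force: [-0.6, 0.3, 0.6]
gripper_width: 0.0006
gripper_force: 0.0
92 [[189.0, 111.0], [254.0, 130.0], [183.0, 180.0], [210.0, 188.0]]
104 [[196.0, 99.0], [260.0, 118.0], [190.0, 167.0], [217.0, 176.0]]
113 [[200.0, 91.0], [265.0, 110.0], [195.0, 158.0], [221.0, 167.0]]
```

View pics/s6.png

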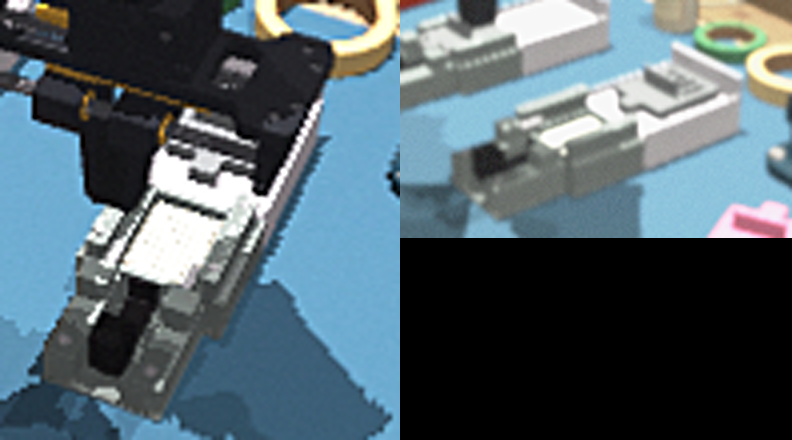

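The lid lies flat in the tray. Its tail end, at about (203,178), corresponds to x ≈ 103 mm, well off the seat. The tab is up and the arm is clear.

```bash
python3 -c "
from station import hand_in
print(hand_in())"
```

```text
the job is handed in; nothing more can be done
None
```

I handed the job in at about 8 s: the slotted lid was pushed fully into the filter box's tray and lies flat, about 103 mm from the seat's middle. The filter tab is out again, and I touched neither the terminal box nor the bystanders; no verdict came back.

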